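Start the blue rotor's lid screw with the slot key

TASK

Take the yellow-handled slot key out of the key rack, set it square and fully home in the slot of the screw on the blue rotor lid, and only then turn the screw clockwise (seen from above) by about 60 degrees to start its thread. Let go and leave the key standing upright in the screw; leave the black-handled key in the rack.

Things in the scene. Friction and masses are not known exactly. Their poses are not given: they have to be found in the camera images.
- yellow_key_grip (a point): Key to use, 180 g, upright in a grey rack 30 mm high. Point: centre of its yellow bar handle, 60 mm (x) by 18 (y, pinch here) by 40 high (z up). Below: shank 18 across; flange 50 across, its underside 56 below the point, resting on the rack; blade 40 along x, 8 tapering to 3 thick, ending 70 below, in a pocket: lift over 20 mm to clear. A half turn about z changes nothing
- blue_slot (a point): Screw of the blue-lidded rotor (124 mm across, fixed; a red-lidded one is alike). Steel head 50 across with one straight slot 18 wide, 16 deep. Point: centre of the slot's mouth, on the screw's axis, 92 above the bench; x along the slot, z up. Blade goes in along x; home when the flange sits on the head, handle centre 56 above this point. Blade has 15 degrees of play each way before it drives
- blue_screw (a joint): Turn of that screw in rad: 0 at the start, growing clockwise seen from above, end stops at 0 and 1.9. Stiff (0.05 N m), stays where it is left, does not sink noticeably
- black_key_grip (a point): Bystander: black-handled key with a round pin for a nose, otherwise the same size, in the rack's other place, 100 mm along the yellow key's y axis, to one side or the other. Point: centre of its handle. Leave it there

How it is judged (in metres and radians):
On the way, in this order (a step that is already met when the one before it is completed fails the run):
1. the yellow key stands square and fully home in the blue rotor's screw, before the screw has been turned (horizontal distance between yellow_key_grip and blue_slot below 0.015 m and z of yellow_key_grip in the frame of blue_slot below 0.062 m and angle between yellow_key_grip's own z axis and vertical below 0.18 rad and value of joint blue_screw below 0.2 rad), for 0.2 s.
2. the screw is turned at least 35 degrees clockwise with the key upright and home in it (horizontal distance between yellow_key_grip and blue_slot below 0.015 m and z of yellow_key_grip in the frame of blue_slot below 0.062 m and angle between yellow_key_grip's own z axis and vertical below 0.18 rad and value of joint blue_screw above 0.61 rad), for 0.1 s.
At the end, for the whole second after the job is handed in: The blue rotor's screw is turned 35 to 92 degrees clockwise; the yellow key stands in it, released, its handle's centre within 15 mm of the screw's axis and no more than 62 mm above the slot's mouth, leaning less than 10 degrees; the black key is within 25 mm of where it was (all of step 2 and value of joint blue_screw below 1.6 rad and distance of black_key_grip from where it was at the start of the episode below 0.025 m); the robot touches nothing.
It fails at once if the black key is taken or knocked from its place (moved more than 40 mm) (distance of black_key_grip from where it was at the start of the episode above 0.04 m).
It also fails if it takes over 64 s, if anything falls off the work surface, if the arm or the gripper's body presses on something with over 40 N, if the wrist force passes 120 N, or if a joint passes its speed limit or range.

ROBOT

A 6-joint arm with a two-finger parallel gripper is mounted at the origin on the work surface. World frame = base frame: x ahead of the robot, y to its left, z up, the work surface at z = 0. Lengths are in mm, angles in rad, forces in N, time in s.
With the tool pointing down it reaches from about 350 to 975 mm from the base axis. Payload 7.1 kg.
Tool frame: the origin (TCP) lies at the very end of the fingers, on their centre line; the grasp point (between the pads) lies 19 mm behind it; z points along the fingers, y is the direction in which the jaws open and shut (so a half turn about z gives the same grasp; the last joint's range is limited). The gripper opens to 88 mm and grips with 3 to 60 N. Pads are 20 mm wide; open, the fingers measure 115 mm over their backs; the gripper's body (75 mm by 178 mm) begins 61 mm behind the grasp point.
Start: joints at [1.192, 0.423, 1.63, -0, 1.089, -0.019], TCP at [220.022, 584.974, 222.675] pointing down, gripper open.
Joint ranges: [-3, 3], [-0.9, 2.11], [0.09, 2.58], [-1.31, 4.45], [0.11, 2.69], [-2.54, 2.54]. Speed limits (rad/s): [2.39, 2.39, 3.01, 3.14, 3.14, 3.14].

INTERFACE

Orientations are given as a rotation vector (axis times angle).
In Python, from workcell import monitor, vision, order, find_in, regions_of, place_of gives the robot as it stands. The module is installed in compiled form; this text tells all that it offers.
- The arm moves only by the tool carry_out, never from a script. Its argument "targets" is a list of rows, each a list of 3 entries, a list of its own where there are three numbers: the turn, a rotation vector about the world's x, y, z in degrees, then the shift along the world's x, y, z in mm, then the finger opening in mm, from 0 to 87.8. In form: [[[rx, ry, rz], [x, y, z], hand], ...]. A call has 1 to 10 rows; each row is the pose to reach, as a shift and turn from the pose commanded when the call began; what a row does not reach only later rows make up. A row lasts 1/12 s, in which the tool goes at most 41.7 mm and 7.16 degrees, less where a joint would pass 70% of its speed; a pose out of reach is approached as far as the arm can. A call with a gripper value outside its range is refused whole. The fingers move at their own pace and stop on an object; the grip force is fixed at half the most. Time passes only in rows, so rows that repeat a pose let the fingers close. It gives the time, the measured TCP pose, the force and the opening at its end, in the units of the state.
- monitor.get_obs(): the state, without advancing time (a new reading comes with each control period).
- vision.get_image(name): name is "scene" or "top" or "wrist"; returns the picture (384x512x3 uint8, red, green, blue); there is no depth.
- vision.camera_model(name): a dict with "K" (3x3 intrinsics, pixels), "dist" ([k1, k2, p1, p2, k3] as OpenCV has them; the pictures are not rectified), "rvec" (rotation vector, rad) and "tvec" (3), from world to camera coordinates, as OpenCV has them. Camera axes: x right, y down, z forward; pixel columns grow to the right and rows downward; lengths in mm; the calibration is good to about 2 mm. A picture is of the moment at which its call begins: read the wrist's pose just before it. camera_model takes no time and is no camera call; for the wrist camera it gives the pose at the moment of the call.
- order.close_job(): hands the job in, once; it reports no verdict.
Trained networks look in the newest picture that a camera, given by its name, has taken for a name from the list of things; names that differ only in an ending like _2 or _b are one class to them, and where a whole thing is asked for, a point or a joint stands for the part that bears it (a point fixed in the world has none). Each returns a list of dicts, best first, with "confidence" (0 to 1); they miss things now and then, are a little off and sometimes report something else, mostly with a low value. They report only what shows in the picture. A call takes as long as a camera call.
- find_in(query, camera): "point" ([x, y, z] in mm, in the coordinates of the camera as it stood for that picture, good to about 4 mm: the middle of the surface that is visible of it).
- regions_of(query, camera): "mask" (384x512 bool, what is visible of it).
- place_of(query, camera): "point" ([x, y, z] in mm, in the coordinates of the camera as it stood for that picture, good to about 4 mm: a listed point, or the origin of a listed thing).
The state is a dict: "t": time; "qpos": joint angles; "qvel": joint speeds; "joint_torque": joint torques, N m; "ee_pos": TCP position; "orientation": TCP orientation; "ft_force": force on the tool from outside, world axes, zero at the start; "moment": the same for the moment, N m; "width": finger opening in mm.
Only numpy, scipy, OpenCV 4.12 (cv2) and the standard library are available. Lean on these libraries where they do the work, as an engineer would, in place of code of your own. Each camera call takes 0.05 s, during which the arm holds its last target.

## Working session

There is one attempt and no reset: what is moved stays moved. The work goes in short steps, Python scripts to look and compute and a tool call to move; the robot and the scene stay as the last step left them, time stands still between calls to the robot, and variables do not carry over. Pictures are saved under pics/ and viewed, and the job is handed in when it is done.

Besides the shell and the picture viewer there is one more tool, called after ">>>" as name(argument=value, ...), one argument or row to a line, values as JSON. carry_out: Moves the arm, as the interface text tells. Its arguments: {"type":"object","properties":{"targets":{"type":"array","items":{"type":"array"}}},"required":["targets"]}

```bash
mkdir -p pics
cat > h.py <<'E'
import numpy as np, cv2
from workcell import monitor, vision, order, find_in, regions_of, place_of
def w2c(m): 
    R,_=cv2.Rodrigues(np.array(m["rvec"],float)); return R,np.array(m["tvec"],float).ravel()
def c2w(p,m):
    R,t=w2c(m); return R.T@(np.array(p)-t)
def ray(px,m,z):
    u=cv2.undistortPoints(np.array([[px]],float),np.array(m["K"]),np.array(m["dist"]))[0,0]
    R,t=w2c(m); d=R.T@np.array([u[0],u[1],1]); o=-R.T@t
    return o+d*(z-o[2])/d[2]
def proj(p,m):
    return cv2.projectPoints(np.array(p,float).reshape(-1,1,3),np.array(m["rvec"],float),np.array(m["tvec"],float),np.array(m["K"]),np.array(m["dist"]))[0].reshape(-1,2)
def snap(cam,fn):
    m=vision.camera_model(cam); im=vision.get_image(cam); cv2.imwrite("pics/"+fn,im[:,:,::-1]); return im,m
E
python3 - <<'E'
from h import *
for c in ["scene","top","wrist"]:
    im,m=snap(c,c+"0.png")
    for q in ["yellow_key_grip","blue_slot","black_key_grip"]:
        r=place_of(q,c); print(c,q,[(np.round(c2w(a["point"],m)).tolist(),round(a["confidence"],2)) for a in r[:3]])
o=monitor.get_obs(); print(o["t"],o["ee_pos"],o["orientation"],o["width"])
E
```

```text
scene yellow_key_grip [([479.0, -360.0, 88.0], 0.89)]
scene blue_slot [([555.0, 254.0, 94.0], 0.7)]
scene black_key_grip [([510.0, -263.0, 83.0], 0.97)]
top yellow_key_grip [([485.0, -364.0, 79.0], 0.83)]
top blue_slot [([558.0, 257.0, 94.0], 0.6)]
top black_key_grip [([507.0, -263.0, 85.0], 0.71), ([562.0, 257.0, 91.0], 0.49)]
wrist yellow_key_grip []
wrist blue_slot []
wrist black_key_grip []
0.6 [220.02778572 584.96833683 222.66981846] [ 5.62056056e-01  3.09089583e+00 -4.23652548e-05] 87.73230968201527
```

View pics/scene0.png

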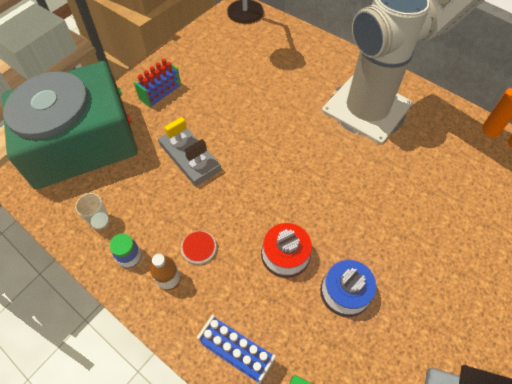

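View pics/top0.png

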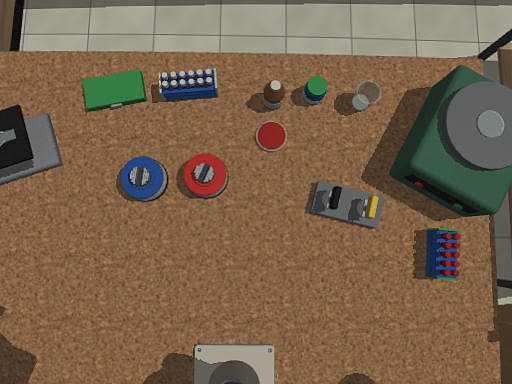

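Run:
```python
import cv2
im=cv2.imread("pics/top0.png"); im=cv2.resize(im,None,fx=1,fy=1)
from h import *
m=vision.camera_model("top")
for n,p in [("y",(482,-362,86)),("b",(557,256,92))]:
    u,v=proj(p,m)[0].round().astype(int); print(n,u,v)
    c=im[max(0,v-40):v+40,max(0,u-40):u+40]; cv2.imwrite(f"pics/crop_{n}.png",cv2.resize(c,None,fx=7,fy=7,interpolation=cv2.INTER_CUBIC))
```

```text
y 372 207
b 139 176
```

View crops.

The scene view shows the rack with the yellow key at (176,127) and the black key at (196,148), and the blue rotor at (350,285). In the top view the yellow key is at (372,207), the black key at (335,197), and the blue screw at (139,176).

View pics/crop_y.png

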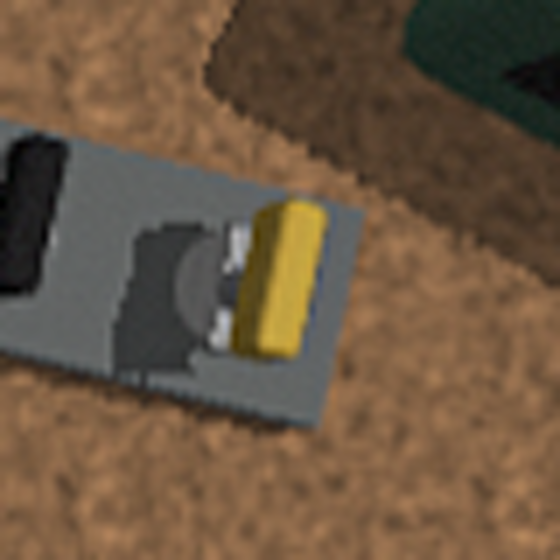

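View pics/crop_b.png

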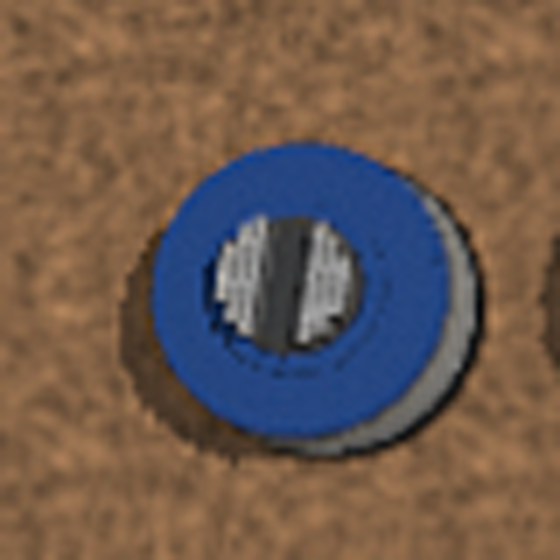

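Run:
```python
from h import *
im,m=snap("top","top1.png")
r=regions_of("yellow_key_grip","top"); k=r[0]["mask"]; print(r[0]["confidence"],k.sum())
hsv=cv2.cvtColor(im,cv2.COLOR_RGB2HSV); y=(cv2.inRange(hsv,(20,120,90),(35,255,255))>0); y[:, :355]=0;y[:,395:]=0;y[:185]=0;y[230:]=0
c=cv2.findNonZero(y.astype(np.uint8)); rr=cv2.minAreaRect(c); b=cv2.boxPoints(rr); print(rr,y.sum())
w=np.array([ray(p,m,106) for p in b]); print(w.round(1))
im2,m2=snap("scene","scene1.png")
# yellow top long axis, top view via mean
o=monitor.get_obs(); print(o["t"])
R,_=cv2.Rodrigues(np.array(o["orientation"])); print(R.round(3))
```

```text
0.7 311
((371.3176574707031, 206.07057189941406), (9.978801727294922, 22.34383773803711), 12.528807640075684) 165
[[ 457.4 -334.1  106. ]
 [ 514.5 -348.2  106. ]
 [ 509.1 -373.9  106. ]
 [ 452.  -359.6  106. ]]
0.75
[[-0.936  0.352  0.   ]
 [ 0.352  0.936  0.   ]
 [-0.     0.    -1.   ]]
```

Run:
```python
from h import *
m=vision.camera_model("top")
for px in [(392,170),(409,140),(432,207),(465,213),(460,68)]:
    print(px,ray(px,m,0).round(),ray(px,m,180).round())
b=np.array([139-40,176-40])
A=ray(b+np.array([290,220])/7,m,92);B=ray(b+np.array([275,350])/7,m,92);print(A,B,np.degrees(np.arctan2(*(A-B)[[1,0]])),(A+B)/2)
```

```text
(392, 170) [ 597. -451.    0.] [ 567. -385.  180.]
(409, 140) [ 687. -505.    0.] [ 643. -431.  180.]
(432, 207) [ 490. -565.    0.] [ 477. -482.  180.]
(465, 213) [ 474. -663.    0.] [ 463. -565.  180.]
(460, 68) [ 915. -675.    0.] [ 837. -575.  180.]
[579.65421951 253.57275807  92.        ] [530.08661047 257.0521313   92.        ] -4.015262129854849 [554.87041499 255.31244468  92.        ]
```

>>> carry_out(
  targets=[
    [[0, 0, 1], [30, -40, 10], 70],
    [[0, 0, 2], [60, -80, 20], 70],
    [[0, 0, 3], [90, -120, 30], 70],
    [[0, 0, 4], [115, -160, 40], 70],
    [[0, 0, 5], [140, -200, 40], 70],
    [[0, 0, 6], [160, -240, 40], 70],
    [[0, 0, 6.6], [180, -280, 40], 70],
    [[0, 0, 6.6], [200, -320, 40], 70],
    [[0, 0, 6.6], [215, -360, 40], 70],
    [[0, 0, 6.6], [230, -400, 40], 70],
  ],
)

```text
t: 1.58
ee_pos: [431.5, 229.7, 262.9]
orientation: [0.383, 3.117, 0.001]
ft_force: [1.2, -0.5, -0.3]
width: 69.5
```

Run:
```python
import cv2
a=cv2.imread("pics/top1.png")[60:235,350:512]; b=cv2.imread("pics/scene1.png")[60:220,0:230]
cv2.imwrite("pics/cA.png",cv2.resize(a,None,fx=3.4,fy=3.4,interpolation=cv2.INTER_CUBIC))
cv2.imwrite("pics/cB.png",cv2.resize(b,None,fx=3.4,fy=3.4,interpolation=cv2.INTER_CUBIC))
```

```text
(no output)
```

View pics/cA.png

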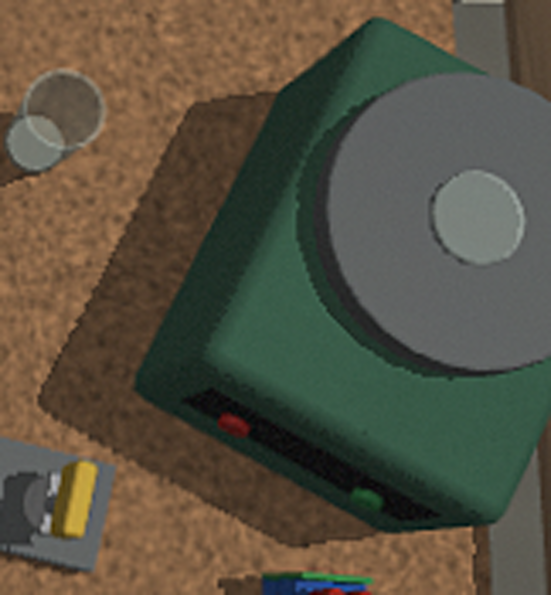

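View pics/cB.png

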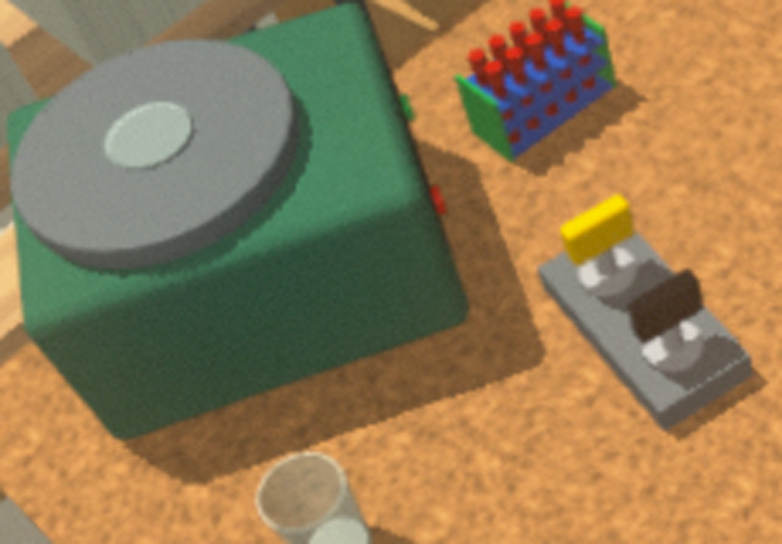

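The centrifuge's near corner is on the bench at about (597,-451), clear of the rack. I'll continue.

>>> carry_out(
  targets=[
    [[0, 0, 0], [4, -41, 0], 70],
    [[0, 0, 0], [8, -82, 0], 70],
    [[0, 0, 0], [12, -123, 0], 70],
    [[0, 0, 0], [16, -164, 0], 70],
    [[0, 0, 0], [18, -205, 0], 70],
    [[0, 0, 0], [20, -246, 0], 70],
    [[0, 0, 0], [22, -287, 0], 70],
    [[0, 0, 0], [24, -328, 0], 70],
    [[0, 0, 0], [26, -369, 0], 70],
    [[0, 0, 0], [28, -410, 0], 70],
  ],
)

```text
t: 2.42
ee_pos: [458.5, -180.7, 262.9]
orientation: [0.384, 3.117, -0.0]
ft_force: [1.1, -0.6, -0.5]
width: 69.9
```

>>> carry_out(
  targets=[
    [[0, 0, 0], [1, -34, 0], 70],
    [[0, 0, 0], [2, -68, 0], 70],
    [[0, 0, 0], [3, -102, 0], 70],
    [[0, 0, 0], [4, -137, 0], 70],
    [[0, 0, 0], [4, -137, 0], 70],
    [[0, 0, 0], [4, -137, 0], 70],
    [[0, 0, 0], [4, -137, 0], 70],
  ],
)

```text
t: 3.0
ee_pos: [462.4, -315.0, 262.2]
orientation: [-0.384, -3.117, -0.001]
ft_force: [0.5, 0.3, -0.7]
width: 70.0
```

Run:
```python
from h import *
im,m=snap("wrist","w2.png")
for q in ["yellow_key_grip","black_key_grip"]:
    r=place_of(q,"wrist"); print(q,[(np.round(c2w(a["point"],m),1).tolist(),round(a["confidence"],2)) for a in r[:3]])
o=monitor.get_obs(); print(o["t"],o["ee_pos"],o["qpos"],cv2.Rodrigues(np.array(o["orientation"]))[0].round(3)[:,1])
print(proj([o["ee_pos"],(482,-362,106)],m))
```

```text
yellow_key_grip [([485.0, -359.5, 90.8], 0.64)]
black_key_grip [([507.8, -259.5, 89.0], 0.68)]
3.15 [ 462.80551258 -314.18902346  262.59823806] [-6.17766881e-01  2.81932851e-01  1.73967496e+00  1.64145615e-04
  1.12030862e+00 -1.94544019e+00] [0.241 0.971 0.   ]
[[253.02648523 236.59275835]
 [216.82101104 200.6498415 ]]
```

View pics/w2.png

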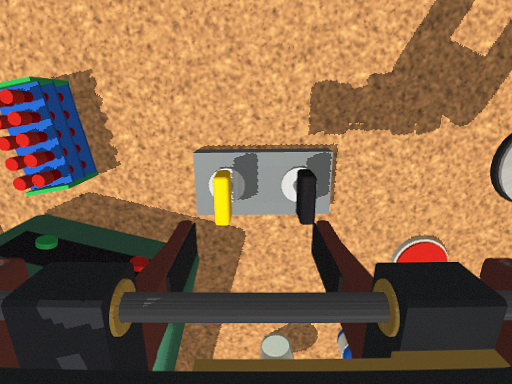

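Run:
```python
from h import *
im=cv2.imread("pics/w2.png")[:,:,::-1]; m=vision.camera_model("wrist")
hsv=cv2.cvtColor(np.ascontiguousarray(im),cv2.COLOR_RGB2HSV); y=(cv2.inRange(hsv,(20,150,90),(35,255,255))>0)
print(np.argwhere(y).min(0),np.argwhere(y).max(0))
for v in range(168,226,5): 
    u=np.where(y[v,200:245])[0]+200
    if len(u): print(v,u.min(),u.max(),im[v,(u.min()+u.max())//2], [ray((x,v+.5),m,106).round(1)[:2].tolist() for x in (u.min(),u.max()+1)])
c=im[155:235,180:330]; cv2.imwrite("pics/w2c.png",cv2.resize(c,None,fx=5,fy=5,interpolation=cv2.INTER_CUBIC)[:,:,::-1])
P=[]
t=np.radians(-14)
for dz in (20,-20):
  for a,b in ((30,9),(30,-9),(-30,-9),(-30,9)):
    P.append((484+a*np.cos(t)-b*np.sin(t),-361+a*np.sin(t)+b*np.cos(t),86+dz))
print(proj(P,m).round(1))
```

```text
[170 109] [370 508]
173 217 230 [128 101   7] [[452.0, -352.3], [455.7, -337.1]]
178 214 230 [241 202  16] [[456.7, -357.2], [461.3, -338.7]]
183 214 230 [254 241  13] [[462.3, -358.8], [466.9, -340.2]]
188 214 230 [254 241  11] [[467.9, -360.4], [472.6, -341.7]]
193 214 230 [254 241  19] [[473.6, -362.1], [478.3, -343.3]]
198 214 230 [254 240   9] [[479.4, -363.8], [484.1, -344.9]]
203 214 230 [254 240   3] [[485.2, -365.5], [490.0, -346.5]]
208 215 231 [254 240  10] [[491.4, -366.1], [496.1, -347.0]]
213 215 231 [254 240   3] [[497.3, -367.8], [502.1, -348.6]]
218 215 230 [254 240  12] [[503.3, -369.5], [507.9, -351.4]]
223 216 228 [255 242   0] [[509.7, -370.2], [513.4, -355.3]]
[[226.  225.7]
 [210.7 225.7]
 [208.5 176.3]
 [224.5 176.3]
 [228.7 213.4]
 [215.  213.4]
 [213.2 168.5]
 [227.6 168.5]]
```

View pics/w2c.png

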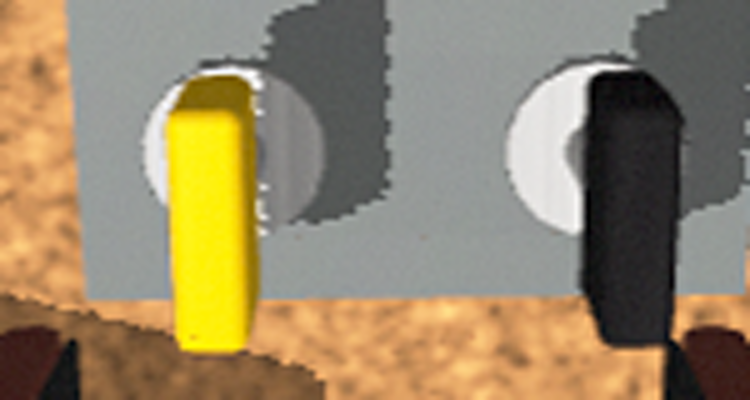

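The wrist view shows the yellow bar's top face at u 214–229, v 176–225. That puts its centre near (484,-357), with the yaw aligned.

>>> carry_out(
  targets=[
    [[0, 0, 0], [11, -22, 0], 70],
    [[0, 0, 0], [21, -42, -20], 70],
    [[0, 0, 0], [21, -42, -50], 70],
    [[0, 0, 0], [21, -42, -80], 70],
    [[0, 0, 0], [21, -42, -100], 70],
    [[0, 0, 0], [21, -42, -120], 70],
    [[0, 0, 0], [21, -42, -120], 70],
    [[0, 0, 0], [21, -42, -120], 70],
  ],
)

```text
t: 3.82
ee_pos: [483.6, -356.2, 142.1]
orientation: [-0.381, -3.117, -0.002]
ft_force: [0.4, 0.0, 0.4]
width: 70.1
```

Run:
```python
from h import *
im,m=snap("wrist","w3.png")
r=place_of("yellow_key_grip","wrist"); print([(np.round(c2w(a["point"],m),1).tolist(),round(a["confidence"],2)) for a in r[:3]])
o=monitor.get_obs(); print(o["t"],o["ee_pos"],o["ft_force"]); e=o["ee_pos"]
print(proj([e,(e[0],e[1],106)],m))
```

```text
[([484.6, -357.6, 90.7], 0.69)]
3.9167 [ 484.69985453 -357.49669492  143.99369461] [-0.16120411 -1.15757533  0.42303125]
[[250.01350522 239.50885199]
 [250.57287373 216.07327881]]
```

View pics/w3.png

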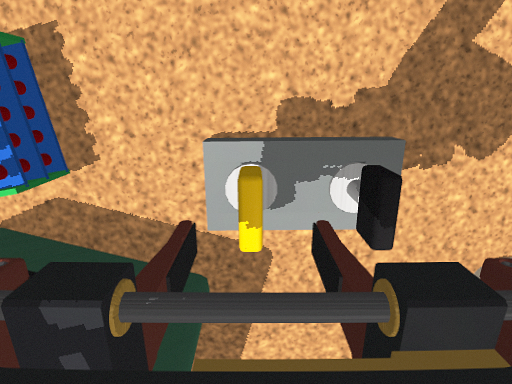

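Handle spans u 238–262, centred on the TCP projection (250,216); I'm descending and gripping.

>>> carry_out(
  targets=[
    [[0, 0, 0], [0, 0, -25], 60],
    [[0, 0, 0], [0, 0, -50], 60],
    [[0, 0, 0], [0, 0, -66], 60],
    [[0, 0, 0], [0, 0, -74], 60],
    [[0, 0, 0], [0, 0, -74], 60],
    [[0, 0, 0], [0, 0, -74], 10],
    [[0, 0, 0], [0, 0, -74], 10],
    [[0, 0, 0], [0, 0, -74], 10],
    [[0, 0, 0], [0, 0, -74], 10],
    [[0, 0, 0], [0, 0, -74], 10],
  ],
)

```text
t: 4.75
ee_pos: [484.2, -357.8, 69.4]
orientation: [0.383, 3.117, -0.001]
ft_force: [0.6, -0.5, -0.4]
width: 29.9
```

>>> carry_out(
  targets=[
    [[0, 0, 0], [0, 0, 0], 10],
    [[0, 0, 0], [0, 0, 0], 10],
    [[0, 0, 0], [0, 0, 0], 10],
    [[0, 0, 0], [0, 0, 0], 10],
  ],
)

```text
t: 5.08
ee_pos: [483.8, -357.7, 68.7]
orientation: [0.383, 3.118, -0.0]
ft_force: [-0.2, -0.1, 2.2]
width: 17.6
```

>>> carry_out(
  targets=[
    [[0, 0, 0], [0, 0, 8], 10],
    [[0, 0, 0], [0, 0, 18], 10],
    [[0, 0, 0], [0, 0, 30], 10],
    [[0, 0, 0], [0, 0, 45], 10],
    [[0, 0, 0], [0, 0, 65], 10],
    [[0, 0, 0], [0, 0, 90], 10],
    [[0, 0, 0], [0, 0, 120], 10],
    [[0, 0, 0], [0, 20, 145], 10],
    [[0, 0, 0], [0, 50, 160], 10],
    [[0, 0, 0], [0, 90, 160], 10],
  ],
)

```text
t: 5.92
ee_pos: [485.8, -269.3, 233.6]
orientation: [0.386, 3.11, -0.006]
ft_force: [1.9, 0.3, -2.5]
width: 17.6
```

Run:
```python
from h import *
im,m=snap("wrist","w4.png"); snap("scene","s4.png")
r=place_of("yellow_key_grip","wrist"); print([(np.round(c2w(a["point"],m),1).tolist(),round(a["confidence"],2)) for a in r[:3]])
o=monitor.get_obs(); print(o["t"],o["ee_pos"],o["ft_force"],o["moment"],o["width"])
cv2.imwrite("pics/wsc4.png",np.hstack([cv2.imread("pics/w4.png")[100:384,100:400],cv2.imread("pics/s4.png")[0:284,50:400]]))
```

```text
[([486.7, -268.8, 256.3], 0.91)]
6.0667 [ 483.71138388 -265.46335916  230.10815347] [ 0.21872912 -0.71148239 -2.14406742] [ 0.00208171 -0.01862449  0.0069675 ] 17.582889821889104
```

View pics/wsc4.png

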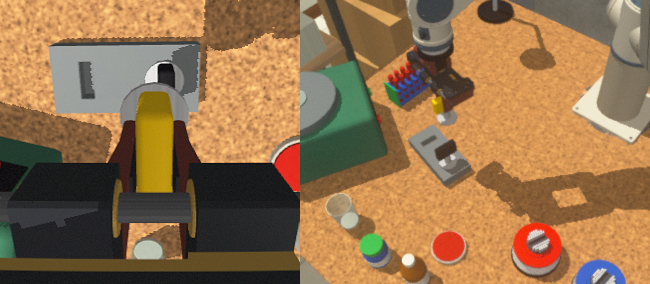

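Key held square (yellow bar at wrist crop (155,145)), the black key still in the rack. Carrying it toward the blue rotor.

>>> carry_out(
  targets=[
    [[0, 0, 1], [8, 35, 0], 10],
    [[0, 0, 2], [16, 70, 0], 10],
    [[0, 0, 3], [24, 105, 0], 10],
    [[0, 0, 4], [33, 140, 0], 10],
    [[0, 0, 5], [42, 175, 0], 10],
    [[0, 0, 6], [51, 210, 0], 10],
    [[0, 0, 7], [60, 245, 0], 10],
    [[0, 0, 8], [69, 280, 0], 10],
    [[0, 0, 9], [78, 315, 0], 10],
    [[0, 0, 9], [87, 350, 0], 10],
  ],
)

```text
t: 6.9
ee_pos: [571.5, 83.4, 228.9]
orientation: [0.137, 3.138, -0.0]
ft_force: [0.4, -0.7, -1.5]
width: 17.9
```

>>> carry_out(
  targets=[
    [[0, 0, 0], [9, 35, 0], 10],
    [[0, 0, 0], [18, 70, 0], 10],
    [[0, 0, 0], [26, 105, 0], 10],
    [[0, 0, 0], [34, 140, 0], 10],
    [[0, 0, 0], [38, 165, 0], 10],
    [[0, 0, 0], [40, 173, 0], 10],
    [[0, 0, 0], [40, 173, 0], 10],
    [[0, 0, 0], [40, 173, 0], 10],
    [[0, 0, 0], [40, 173, 0], 10],
  ],
)

```text
t: 7.65
ee_pos: [610.7, 253.7, 228.4]
orientation: [-0.139, -3.138, 0.001]
ft_force: [-0.6, -0.1, -1.9]
width: 17.8
```

Run:
```python
from h import *
im,m=snap("wrist","w5.png")
for q in ["yellow_key_grip","blue_slot"]:
    r=place_of(q,"wrist"); print(q,[(np.round(c2w(a["point"],m),1).tolist(),round(a["confidence"],2)) for a in r[:3]])
o=monitor.get_obs(); print(o["t"],o["ee_pos"],o["qpos"].round(3),o["width"],cv2.Rodrigues(np.array(o["orientation"]))[0].round(3)[:,1])
print(proj([(556,255,92)],m))
```

```text
yellow_key_grip [([613.9, 254.1, 247.5], 0.66)]
blue_slot [([557.4, 257.9, 91.5], 0.65)]
7.8 [610.8231029  253.94945907 228.71049233] [ 0.376  0.471  1.539 -0.     1.133 -1.105] 17.88480931589562 [ 0.089  0.996 -0.   ]
[[248.9631432  126.14711759]]
```

View pics/w5.png

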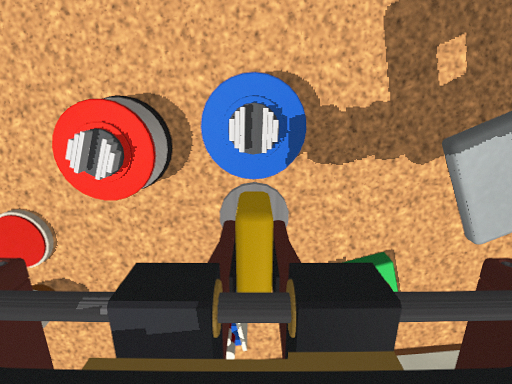

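Run:
```python
from h import *
im=cv2.imread("pics/w5.png"); m=vision.camera_model("wrist")
cv2.imwrite("pics/w5c.png",cv2.resize(im[90:170,200:310],None,fx=7,fy=7,interpolation=cv2.INTER_CUBIC))
g=cv2.cvtColor(im,cv2.COLOR_BGR2GRAY)
for v in range(106,152,4): print(v,g[v,226:282:2])
hsv=cv2.cvtColor(im,cv2.COLOR_BGR2HSV); b=cv2.inRange(hsv,(105,150,60),(120,255,255)); b[:, :195]=0;b[:,315:]=0;b[185:]=0;b[:65]=0
c=cv2.findNonZero(b); (cx,cy),r=cv2.minEnclosingCircle(c); print(cx,cy,r,ray((cx,cy),m,84),ray((cx,cy),m,92))
```

```text
106 [106 106  93 105 104 105 104  92  80  53  52  54  55  50  96  97  94  92
  93  90  53  59  60  58  60  69  95 102]
110 [ 98 102 109 107 104  78  64 215 230 186  49  52  52  52  97  96  92  90
  96 238 226 148  51  58  60  62  63  60]
114 [104 105 106  90 116 234 236 219 229 184  50  54  52  94  94  96  92  92
  83 236 227 225 229 234  47  61  59  59]
118 [102 103  89  81 119 234 234 219 229 181  48  52  52  82  96  95  88  91
  96 235 228 216 230 188  41  49  57  60]
122 [106  91 240 230 185 234 232 216 230 174  51  54  52  83  94  93  91  94
  99 235 228 218 228 169 237 229 144  58]
126 [107  85 239 229 202 231 231 222 228 170  51  54  57  83  96  97  90  92
 141 234 233 218 228 179 237 229 134  59]
130 [104  87 239 229 199 231 230 222 228 167  50  55  52  95  94  93  92  91
 173 231 230 218 229 194 234 231  93  61]
134 [108  80 239 229 202 232 228 224 228 161  50  55  49  95  95  94  92  91
 215 228 223 229 228 226 233 238  63  61]
138 [106  89 238 228 203 230 226 222 228 155  53  55  48  95  97  94  92  92
 227 225 219 232 229 223 231 236  60  94]
142 [105 106 102 100 175 230 223 222 227 160  53  54  54  83  93  94  91  92
 215 228 178 230 230  81  43  52  54 107]
146 [108 102  99 102 173 233 226 234 227 151  54  55  51  83  95  96  90  90
 218 225 173 231 237  67  55 105  87 102]
150 [104 105 104 105 105 101  91 240 227 150  92  94  92  94  93  94  92  88
 222 227 165 100  99  99 104  93 103 101]
253.46482849121094 125.22864532470703 53.25087356567383 [556.35147238 259.81478853  84.        ] [555.75294685 259.87433735  92.        ]
```

View pics/w5c.png

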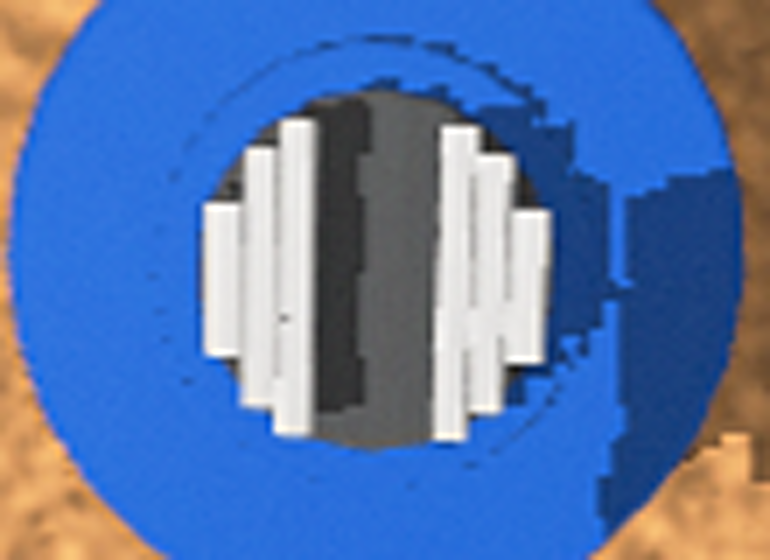

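Run:
```python
from h import *
m=vision.camera_model("wrist"); print(ray((253.2,129.6),m,92))
T=vision.camera_model("top"); im=cv2.imread("pics/top1.png"); b=(99,136)
# head in top crop: white/steel centre
print(ray((99+285/7,136+285/7),T,92)); S=vision.camera_model("scene")
print(proj([(557,256,92),(560,260,92)],S),proj([(557,256,92),(560,260,92)],T))
s=cv2.imread("pics/scene1.png")[255:310,320:385]; t=cv2.imread("pics/top1.png")[150:205,107:172]
cv2.imwrite("pics/st.png",cv2.resize(np.hstack([s,t]),None,fx=6,fy=6,interpolation=cv2.INTER_CUBIC))
```

```text
[560.01911311 259.22090292  92.        ]
[554.8109362  254.36389318  92.        ]
[[353.57604241 277.33188397]
 [354.40924222 279.40593784]] [[139.13347003 175.88606802]
 [137.67518141 174.74374487]]
```

View pics/st.png

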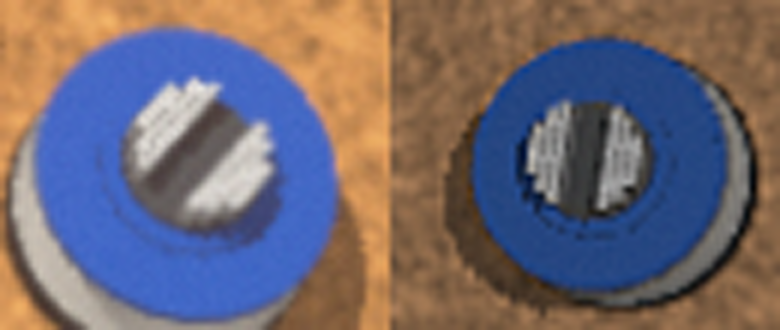

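Slot centre measured at (560,259) from the wrist camera, and about (555,254) to (560,260) from the fixed cameras; its direction agrees with the key to within about 1°. I'll move over it and descend to just above the head.

>>> carry_out(
  targets="[[[0, 0, 0], [-20, 2, 0], 10], [[0, 0, 0], [-40, 4, 0], [10][0]], [[0, 0, 0], [-52, 4.5, -15], 10], [[0, 0, 0], [-52, 4.5, -35], 10], [[0, 0, 0], [-52, 4.5, -55], 10], [[0, 0, 0], [-52, 4.5, -70], 10], [[0, 0, 0], [-52, 4.5, -74], 10], [[0, 0, 0], [-52, 4.5, -74], 10], [[0, 0, 0], [-52, 4.5, -74], 10]]",
)

```text
carry_out: Invalid argument: targets='[[[0, 0, 0], [-20, 2, 0], 10], [[0, 0, 0], [-40, 4, 0], [10][0]], [[0, 0, 0], [-52, 4.5, -15], 10], [[0, 0, 0], [-52, 4.5, -35], 10], [[0, 0, 0], [-52, 4.5, -55], 10], [[0, 0, 0], [-52, 4.5, -70], 10...(305 chars total, truncated) is not valid JSON
```

>>> carry_out(
  targets=[
    [[0, 0, 0], [-20, 2, 0], 10],
    [[0, 0, 0], [-40, 4, 0], 10],
    [[0, 0, 0], [-52, 4.5, -15], 10],
    [[0, 0, 0], [-52, 4.5, -35], 10],
    [[0, 0, 0], [-52, 4.5, -55], 10],
    [[0, 0, 0], [-52, 4.5, -70], 10],
    [[0, 0, 0], [-52, 4.5, -74], 10],
    [[0, 0, 0], [-52, 4.5, -74], 10],
    [[0, 0, 0], [-52, 4.5, -74], 10],
  ],
)

```text
t: 8.55
ee_pos: [559.3, 259.7, 155.2]
orientation: [0.138, 3.138, 0.0]
ft_force: [0.5, -0.6, -2.1]
width: 17.3
```

Run:
```python
from h import *
im,m=snap("wrist","w6.png"); s,ms=snap("scene","s6.png"); t,mt=snap("top","t6.png")
for c,mm in (("wrist",m),("scene",ms),("top",mt)):
  for q in ["yellow_key_grip","blue_slot"]:
    r=place_of(q,c); print(c,q,[(np.round(c2w(a["point"],mm),1).tolist(),round(a["confidence"],2)) for a in r[:3]])
o=monitor.get_obs(); print(o["t"],o["ee_pos"],o["ft_force"],o["width"])
f=lambda a:cv2.resize(a,(390,390),interpolation=cv2.INTER_CUBIC)
print(proj([(558,258,92)],m))
cv2.imwrite("pics/ws6.png",np.hstack([f(im[60:260,156:356]),f(s[205:315,300:410])])[:,:,::-1])
```

```text
wrist yellow_key_grip [([559.0, 261.2, 178.9], 0.57)]
wrist blue_slot []
scene yellow_key_grip [([558.8, 261.1, 171.6], 0.75)]
scene blue_slot [([558.1, 255.0, 92.7], 0.69)]
top yellow_key_grip [([558.6, 257.1, 167.0], 0.48)]
top blue_slot [([559.0, 257.2, 91.8], 0.51)]
9.0 [558.90593059 260.08038522 154.8705568 ] [ 0.07113856 -0.12873458 -2.17501874] 17.894915845238444
[[249.99813824 200.34201507]]
```

View pics/ws6.png

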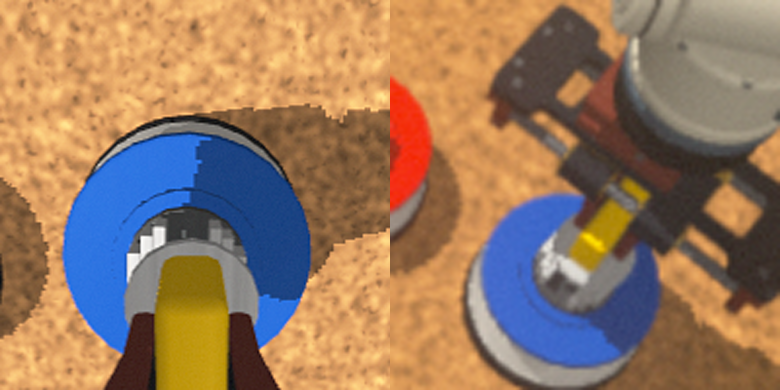

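In the wrist view the key's flange (crop u≈191) sits about 2 mm to the +y side of the head (u≈187). I'll shift −2 mm in y and lower the key in.

>>> carry_out(
  targets=[
    [[0, 0, 0], [-1, -2, 0], 10],
    [[0, 0, 0], [-1, -2, -5], 10],
    [[0, 0, 0], [-1, -2, -9], 10],
    [[0, 0, 0], [-1, -2, -13], 10],
    [[0, 0, 0], [-1, -2, -16], 10],
    [[0, 0, 0], [-1, -2, -16], 10],
  ],
)

```text
t: 9.5
ee_pos: [557.2, 257.8, 137.4]
orientation: [-0.137, -3.137, 0.001]
ft_force: [0.0, 0.9, -2.5]
width: 17.7
```

Blade tip is 7 mm inside the slot with no contact force; continuing.

>>> carry_out(
  targets=[
    [[0, 0, 0], [0, 0, -2], 10],
    [[0, 0, 0], [0, 0, -4], 10],
    [[0, 0, 0], [0, 0, -6], 10],
    [[0, 0, 0], [0, 0, -7], 10],
    [[0, 0, 0], [0, 0, -7], 10],
    [[0, 0, 0], [0, 0, -7], 10],
  ],
)

```text
t: 10.0
ee_pos: [557.8, 258.0, 131.5]
orientation: [-0.137, -3.139, 0.0]
ft_force: [-1.1, 0.1, -1.9]
width: 18.3
```

Run:
```python
from h import *
o=monitor.get_obs(); print(o["t"],o["ee_pos"],o["ft_force"],o["moment"],o["width"])
```

```text
10.0 [557.7573875  258.00064581 131.49433357] [-1.12156643  0.11347017 -1.89644839] [-0.02019218 -0.00882853 -0.03604459] 18.34301655165421
```

Nearly home; going down in 1 mm steps until it touches.

>>> carry_out(
  targets=[
    [[0, 0, 0], [0, 0, -1], 10],
    [[0, 0, 0], [0, 0, -1], 10],
    [[0, 0, 0], [0, 0, -1], 10],
  ],
)

```text
t: 10.25
ee_pos: [558.0, 258.1, 130.7]
orientation: [0.137, 3.138, 0.0]
ft_force: [-0.4, 0.1, -0.9]
width: 17.7
```

>>> carry_out(
  targets=[
    [[0, 0, 0], [0, 0, -1], 10],
    [[0, 0, 0], [0, 0, -1], 10],
    [[0, 0, 0], [0, 0, -1], 10],
  ],
)

```text
t: 10.5
ee_pos: [558.1, 258.1, 130.7]
orientation: [0.137, 3.138, 0.001]
ft_force: [-2.5, -1.2, 7.2]
width: 18.1
```

Run:
```python
from h import *
im,m=snap("wrist","w7.png"); s,ms=snap("scene","s7.png")
o=monitor.get_obs(); print(o["t"],o["ee_pos"],o["ft_force"],o["moment"],o["qpos"])
f=lambda a:cv2.resize(a,(390,390),interpolation=cv2.INTER_CUBIC)
cv2.imwrite("pics/ws7.png",np.hstack([f(im[60:260,156:356]),f(s[205:315,300:410])])[:,:,::-1])
```

```text
10.6 [558.06108016 258.10706048 130.67004406] [-2.77346532 -1.11862151  6.23420251] [-0.15945957  0.45706852 -0.02782716] [ 4.13866142e-01  5.21949648e-01  1.71387841e+00 -3.93633846e-05
  9.04937701e-01 -1.06938342e+00]
```

View pics/ws7.png

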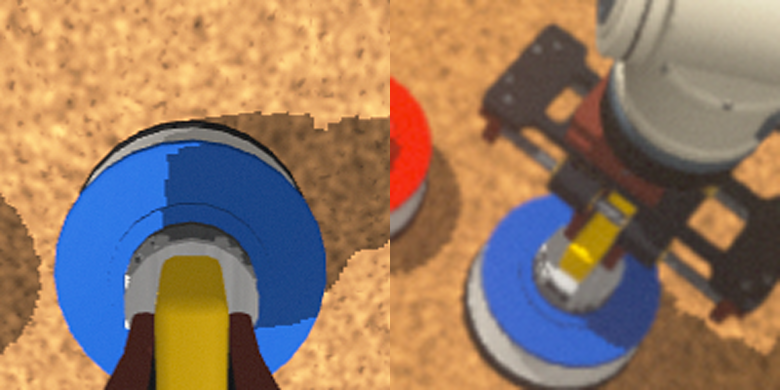

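Run:
```python
from h import *
m=vision.camera_model("wrist"); im=cv2.imread("pics/w7.png"); S=vision.camera_model("scene"); s=cv2.imread("pics/s7.png")
t=np.linspace(0,2*np.pi,90); k=4
def draw(im,m,x0,y0,w):
    b=cv2.resize(im[y0:y0+w,x0:x0+w],(390,390),interpolation=cv2.INTER_CUBIC); f=390/w
    for z,r,c in ((92,25,(0,0,255)),(100,25,(0,255,0)),(86,62,(255,255,255))):
        p=proj([(558+r*np.cos(a),258+r*np.sin(a),z) for a in t],m); p=(p-[x0,y0])*f
        for q in p: cv2.circle(b,tuple(int(v) for v in q),1,c,-1)
    return b
cv2.imwrite("pics/o7.png",np.hstack([draw(im,m,175,100,130),draw(s,S,315,240,75)]))
```

```text
(no output)
```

View pics/o7.png

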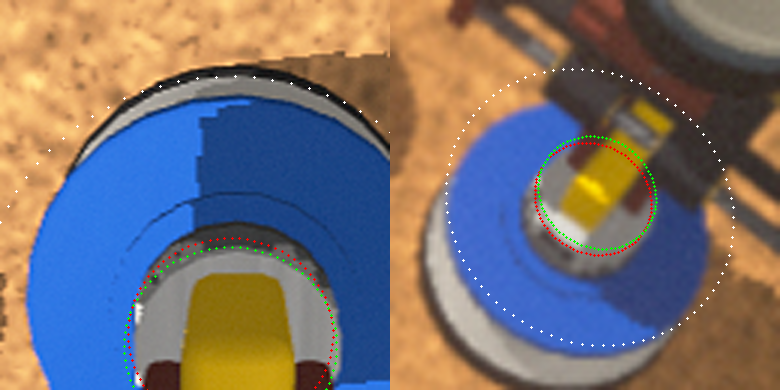

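The flange sits on the head: its circle matches the projection within a few mm, with 7 N contact force. The key has been home for over 0.2 s, so I'll turn clockwise (−z).

>>> carry_out(
  targets=[
    [[0, 0, -5], [0, 0, 0], 10],
    [[0, 0, -10], [0, 0, 0], 10],
    [[0, 0, -15], [0, 0, 0], 10],
    [[0, 0, -20], [0, 0, 0], 10],
    [[0, 0, -25], [0, 0, 0], 10],
    [[0, 0, -30], [0, 0, 0], 10],
    [[0, 0, -30], [0, 0, 0], 10],
  ],
)

```text
t: 11.18
ee_pos: [558.5, 258.5, 130.7]
orientation: [0.95, 2.993, 0.002]
ft_force: [-1.1, 0.9, 6.0]
width: 17.8
```

Run:
```python
from h import *
o=monitor.get_obs(); print(o["t"],o["ee_pos"],o["ft_force"],o["moment"],o["width"],o["qpos"][5])
```

```text
11.1833 [558.52625022 258.48796835 130.68006216] [-1.11228645  0.91389815  6.04178448] [ 0.03094302  0.14989414 -0.05384552] 17.828605841430633 -0.5424781480939781
```

>>> carry_out(
  targets=[
    [[0, 0, -5], [0, 0, 0], 10],
    [[0, 0, -10], [0, 0, 0], 10],
    [[0, 0, -15], [0, 0, 0], 10],
    [[0, 0, -20], [0, 0, 0], 10],
    [[0, 0, -25], [0, 0, 0], 10],
    [[0, 0, -30], [0, 0, 0], 10],
    [[0, 0, -35], [0, 0, 0], 10],
    [[0, 0, -40], [0, 0, 0], 10],
    [[0, 0, -44], [0, 0, 0], 10],
    [[0, 0, -44], [0, 0, 0], 10],
  ],
)

```text
t: 12.02
ee_pos: [559.0, 258.2, 130.7]
orientation: [1.999, 2.422, 0.004]
ft_force: [1.5, 0.2, 4.8]
width: 17.9
```

Run:
```python
from h import *
im,m=snap("wrist","w8.png"); s,ms=snap("scene","s8.png")
o=monitor.get_obs(); print(o["t"],o["ee_pos"],o["ft_force"],o["moment"],o["width"],o["qpos"][5])
f=lambda a:cv2.resize(a,(390,390),interpolation=cv2.INTER_CUBIC)
cv2.imwrite("pics/ws8.png",np.hstack([f(im[60:260,156:356]),f(s[205:315,300:410])])[:,:,::-1])
```

```text
12.1167 [558.99244468 258.28712553 130.72239059] [0.70829289 0.14522051 5.36482491] [-0.22154119 -0.06553042 -0.03148407] 17.868644659815445 0.21940833269614746
```

View pics/ws8.png

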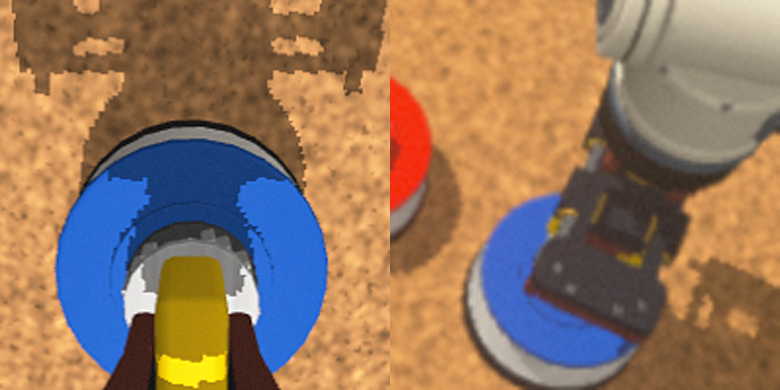

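The key turned with the gripper (wrist view still shows the flange on the head, z unchanged). Expected screw turn is about 74−15 ≈ 59°. Releasing and rising.

>>> carry_out(
  targets=[
    [[0, 0, 0], [0, 0, 0], 18],
    [[0, 0, 0], [0, 0, 0], 24],
    [[0, 0, 0], [0, 0, 0], 32],
    [[0, 0, 0], [0, 0, 0], 44],
    [[0, 0, 0], [0, 0, 0], 60],
    [[0, 0, 0], [0, 0, 0], 60],
    [[0, 0, 0], [0, 0, 0], 60],
    [[0, 0, 0], [0, 0, 0], 60],
  ],
)

```text
t: 12.78
ee_pos: [557.7, 258.0, 129.4]
orientation: [-1.998, -2.424, 0.0]
ft_force: [0.6, 0.0, -0.5]
width: 59.1
```

>>> carry_out(
  targets=[
    [[0, 0, 0], [0, 0, 10], 60],
    [[0, 0, 0], [0, 0, 25], 60],
    [[0, 0, 0], [0, 0, 45], 60],
    [[0, 0, 0], [0, 0, 65], 60],
    [[0, 0, 0], [0, 0, 90], 60],
    [[0, 0, 0], [0, 0, 110], 60],
    [[0, 0, 0], [0, 0, 130], 60],
    [[0, 0, 0], [0, 0, 130], 60],
    [[0, 0, 0], [0, 0, 130], 60],
  ],
)

```text
t: 13.53
ee_pos: [558.3, 258.2, 261.1]
orientation: [1.998, 2.423, 0.004]
ft_force: [0.0, -0.0, -0.5]
width: 60.1
```

Run:
```python
from h import *
im,m=snap("wrist","w9.png"); s,ms=snap("scene","s9.png"); t,mt=snap("top","t9.png")
for c,mm in (("wrist",m),("scene",ms)):
  for q in ["yellow_key_grip","black_key_grip"]:
    r=place_of(q,c); print(c,q,[(np.round(c2w(a["point"],mm),1).tolist(),round(a["confidence"],2)) for a in r[:3]])
o=monitor.get_obs(); print(o["t"],o["ee_pos"],o["ft_force"],o["width"],cv2.Rodrigues(np.array(o["orientation"]))[0].round(3)[:,0])
f=lambda a:cv2.resize(a,(390,390),interpolation=cv2.INTER_CUBIC)
cv2.imwrite("pics/ws9.png",np.hstack([f(im[60:260,156:356]),f(s[215:315,300:400])])[:,:,::-1])
```

```text
wrist yellow_key_grip [([557.5, 257.7, 153.0], 0.79)]
wrist black_key_grip []
scene yellow_key_grip [([556.7, 260.6, 147.1], 0.63)]
scene black_key_grip [([509.4, -266.8, 83.0], 0.66)]
13.8833 [557.33866339 257.79072632 258.46086916] [-0.14375075 -0.45683013  0.03338568] 60.21639197512692 [-0.191  0.982 -0.   ]
```

View pics/ws9.png

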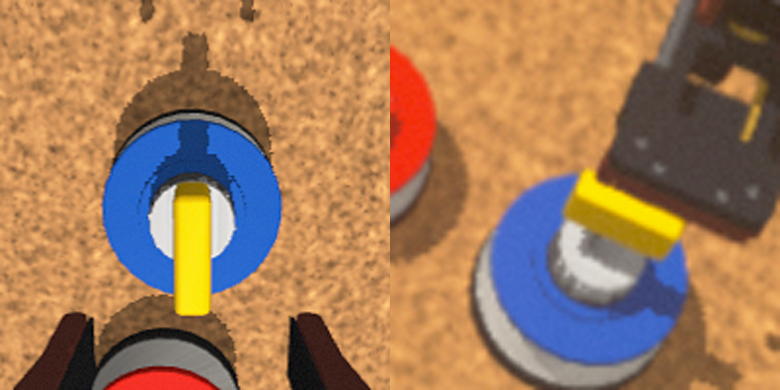

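Run:
```python
import cv2,numpy as np
a=cv2.imread("pics/w9.png")[140:200,225:285]; b=cv2.imread("pics/s9.png")[265:300,335:370]
f=lambda a:cv2.resize(a,(390,390),interpolation=cv2.INTER_CUBIC)
cv2.imwrite("pics/z9.png",np.hstack([f(a),f(b)]))
```

```text
(no output)
```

View pics/z9.png

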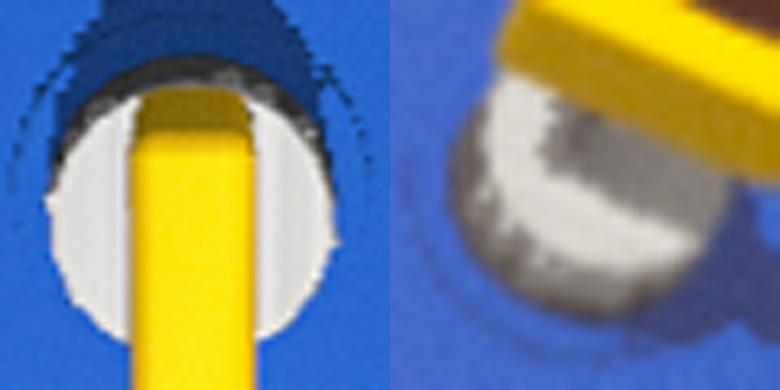

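The key's flange is concentric with the head, the handle is at z≈150, and it stands upright and released. The arm is well clear, so I'm handing in.

Run:
```python
from h import *
print(order.close_job(), monitor.get_obs()["t"])
```

```text
the job is handed in; nothing more can be done
the job is handed in; nothing more can be done
```

I took the yellow key out of the rack and seated it in the blue rotor's screw. I held it home for more than 0.2 s with about 6–7 N of contact. Then I turned it 74° clockwise, let go and lifted the gripper clear. After allowing for the 15° of play, the screw should have turned about 59°.

Last checks before handing in, at about 14 s:
- **Yellow key:** it stands upright in the screw. The wrist camera puts its handle at (557.5, 258, 153) and the scene camera at (557, 261, 147). My slot estimates ranged over about (555–560, 254–260, 92), so the handle is within 7 mm of the screw's axis and 55–61 mm above the slot. Home is 56 mm.
- **Black key:** it is still in the rack at about (509, -267). The scene camera first put it at (510, -263), a difference within its error.
- **Gripper:** it was open, with its fingertips about 90 mm above the handle. The force reading was near zero.

**Not confirmed:** I could not see the screw's angle, because the flange hides the slot. The 59° comes only from the commanded turn less the play. The cameras also disagreed by up to about 5 mm on where the slot is, so I went with the wrist view.

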